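# Snap the rolling pin into its clip rack

### The arm

A 6-joint arm with a two-finger parallel gripper is mounted at the origin on a cart in front of the work surface, level with it; the furniture and walls round the work are solid. World frame = base frame: x ahead of the robot, y to its left, z up, the work surface at z = 0. Lengths are in m, angles in degrees, forces in N, time in s.
With the tool pointing down it reaches from about 0.4 to 0.825 m from the base axis. Payload 7 kg.
Tool frame: the origin (TCP) lies on the centre line of the jaws, within the pads' length; the fingertips stand 19 mm ahead of it and the grasp point (between the pads) is the TCP (r.tip_extent is the distance from the TCP to the fingertips, in m); z points along the fingers, y is the line along which they close (so a half turn about z gives the same grasp; the last joint's range is limited). The gripper opens to 88 mm and grips with 3 to 60 N. Pads are 19 mm wide; open, the fingers measure 130 mm over their backs; the gripper's body (78 mm by 193 mm) begins 47 mm behind the grasp point.
Start: joints at [-59.983, 20.546, 0.682, 0, -70.136, -16.507], TCP at [0.158, -0.656, 0.246] pointing down, gripper open.
Joint ranges: [-176.03, 176.03], [-82.01, 121.73], [-58.28, 71.71], [-173.87, 95.51], [-174.79, -0.11], [-173.66, 173.66]. Speed limits (degrees/s): [136.94, 136.94, 172.46, 180, 180, 180].

### API

Orientations are given as [roll, pitch, yaw] about the fixed x, y, z axes, in that order (R = Rz(yaw) Ry(pitch) Rx(roll)).
In Python, from plant import r gives the robot as it stands. The module is installed in compiled form; this text tells all that it offers.
- The arm moves only by the tool jog_arm, never from a script. Its argument "deltas" is a list that holds one entry, the list of rows, each a list of 5 numbers: the opening, from -1 (shut) to 1 (fully open), then the shift along the world's x, y, z in cm, then the turn about the world's z in rad. In form: [[[claw, dx, dy, dz, turn], ...]]. A call has 1 to 8 rows; each row shifts and turns the commanded pose from where the row before left it; what a row does not reach is not made up. A row lasts 1/8 s, in which the tool goes at most 62.5 mm and 10.7 degrees, less where a joint would pass 70% of its speed; a pose out of reach is approached as far as the arm can. A call with a gripper value outside its range is refused whole. The fingers move at their own pace and stop on an object; "force" is the grip in N (left out, the last holds). Time passes only in rows, so rows that do not move let the fingers close. It gives the time, the measured TCP pose, the force, the opening and the grip force at its end, in the units of the state.
- r.get_state(): the state, without advancing time (a new reading comes with each control period).
- r.capture(name): name is "side" or "top" or "wrist"; returns the picture (480x640x3 uint8, blue, green, red); there is no depth.
- r.camera_info(name): a dict with "fx", "fy", "cx", "cy" (pixels), "k1" (the pictures are not rectified: a ray, as slopes to the right and down, at radius r is drawn at 1 + k1 r^2 times it, then the intrinsics apply), "view" (4x4, takes a point from world to camera coordinates). Camera axes: x right, y up, looking along -z (the intrinsics and any distortion apply to the point x, -y, -z); pixel columns grow to the right and rows downward; lengths in m; the calibration is good to about 2 mm. A picture is of the moment at which its call begins: read the wrist's pose just before it. camera_info takes no time and is no camera call; for the wrist camera it gives the pose at the moment of the call.
- r.close_job(): hands the job in; it is judged then, once.
The state is a dict: "time_s": time; "joints": joint angles; "qd": joint speeds; "joint_torque": joint torques, N m; "tcp_pos": TCP position; "eef_rot": TCP orientation; "contact_force": force on the tool from outside, world axes, zero at the start; "moment": the same for the moment, N m; "gripper_width": finger opening in m; "gripper_force": force on a finger pad.
Only numpy, scipy, OpenCV 4.12 (cv2) and the standard library are available. Lean on these libraries where they do the work, as an engineer would, in place of code of your own. Each camera call takes 0.05 s, during which the arm holds its last target. There are 200 camera calls.

### The job

Put the small wooden rolling pin away in its clip rack: lay it over both pairs of spring fingers, centred between them, and press it straight down until they snap around it and it is fully home. Then slide it lengthwise through the clips until its end rests against the rack's upright end plate, and let go. Be gentle: do not ram the pin into the rack or shove the end plate along, and leave the shaker, ramekin and mill where they stand.

Things in the scene. Friction and masses are not known exactly. Their poses are not given: they have to be found in the camera images.
- pin: plain wooden rolling pin: a straight round bar, 26 mm diameter, 240 mm long, about 0.1 kg (0.07 to 0.16), lying loose on the worktop. Origin at the middle of its axis; its own y axis runs along the bar. Both ends are alike.
- rack: fixed steel clip rack. Origin: underside of the base, midway between the clips; z up, y along the rack towards its upright end plate. Base 74 mm wide (x), 10 mm thick, y = -95 to +190. Clips 18 mm long stand at y = -65 and +65; between them the space over the base is free for gripper fingers. The seated pin lies along y, its axis at x = 0, z = 52 mm.
- clip_seat_a (a point): the middle of the V saddle of the clip at rack y = -65 mm: the seated pin's axis passes through both clip_seat points (52 mm above the worktop). Each clip has two sprung steel fingers, either side of x = 0: flared tops 33 mm apart at 78 mm height, rounded lips 18 mm apart at 62 mm, which spring outward. A pin laid on the fingers has its axis at about 74 mm height.
- clip_seat_b (a point): the middle of the V saddle of the clip at rack y = +65 mm: the seated pin's axis passes through both clip_seat points (52 mm above the worktop). Snapping in takes about 12 to 24 N of push down for both clips, seating is felt as a second rise; sliding the snapped pin takes 4 to 12 N. Ramming: over 30 N on the end plate, or over 60 N pin-rack contact in all (the clips' squeeze makes up to 25).
- plate_zone (a point): point on the seated pin's line at rack y = 136 mm, 52 mm up: the nearest place of the end plate (steel, upright, 44 mm wide, 5 mm thick, top at 76 mm). The plate's face is clamped 0 to 20 mm beyond this point (rack +y), differently each time and not reported: feel or look for it. A pin centred between the clips ends at y = 120 mm.
- salt_shaker: bystander: glass shaker, 44 mm diameter, 90 mm tall, origin under its base
- ramekin: bystander: white ramekin, 71 mm diameter, 44 mm tall, origin under its base
- pepper_mill: bystander: dark wooden mill, 58 mm diameter, 150 mm tall, origin under its base

How it is judged:
By the outcome, as a careful person would: the job done as asked, in the order asked, and still so for the second after the job is handed in, with the robot touching nothing.
It also fails if it takes over 64 s, if anything falls off the work surface, if the arm or the gripper's body presses on something with over 40 N, if the wrist force passes 120 N, or if a joint passes its speed limit or range.

## Working session

There is one attempt and no reset: what is moved stays moved. The work goes in short steps, Python scripts to look and compute and a tool call to move; the robot and the scene stay as the last step left them, time stands still between calls to the robot, and variables do not carry over. Pictures are saved under pics/ and viewed, at most 10 in all, crops included, and the job is handed in when it is done.

Besides the shell and the picture viewer there is one more tool, called after "Emit:" as a command line: name --argument value ..., lists and objects as JSON in quotes. jog_arm: Moves the arm, as the interface text tells. Its arguments: {"type":"object","properties":{"deltas":{"type":"array"},"force":{"type":"number"}},"required":["deltas"]}

```bash
mkdir -p pics; cat > h.py <<'E'
import numpy as np, cv2
from plant import r
def ray(name,u,v,ci=None):
    c=ci or r.camera_info(name)
    d=np.array([(u-c["cx"])/c["fx"],(v-c["cy"])/c["fy"]]);s=d.copy()
    for _ in range(20): s=d/(1+c["k1"]*(s@s))
    V=np.array(c["view"]);R=V[:3,:3];o=-R.T@V[:3,3]
    return o,R.T@np.array([s[0],-s[1],-1])
def at(name,u,v,z,ci=None):
    o,d=ray(name,u,v,ci);return o+d*(z-o[2])/d[2]
def px(name,P,ci=None):
    c=ci or r.camera_info(name);V=np.array(c["view"])
    p=V[:3,:3]@np.array(P)+V[:3,3];s=np.array([p[0],-p[1]])/-p[2];s=s*(1+c["k1"]*(s@s))
    return s*[c["fx"],c["fy"]]+[c["cx"],c["cy"]]
E
python3 - <<'E'
from h import *
for n in("top","side"):
    cv2.imwrite(f"pics/{n}0.png",r.capture(n))
    o,d=ray(n,320,240);print(n,o.round(3),d.round(3),r.camera_info(n)["fx"])
s=r.get_state();print(s["time_s"],s["eef_rot"],s["gripper_width"],s["contact_force"])
E
```

```text
top [0.502 0.011 1.184] [ 0.122 -0.009 -0.993] 484.46142911281174
side [0.242 0.933 0.978] [ 0.255 -0.674 -0.693] 597.6281828493377
0.1 [ 1.79912792e+02 -8.10533087e-03 -1.66495685e+02] 0.08746181539017182 [ 0.2482295  -0.72692243 -0.5900792 ]
```

View pics/top0.png

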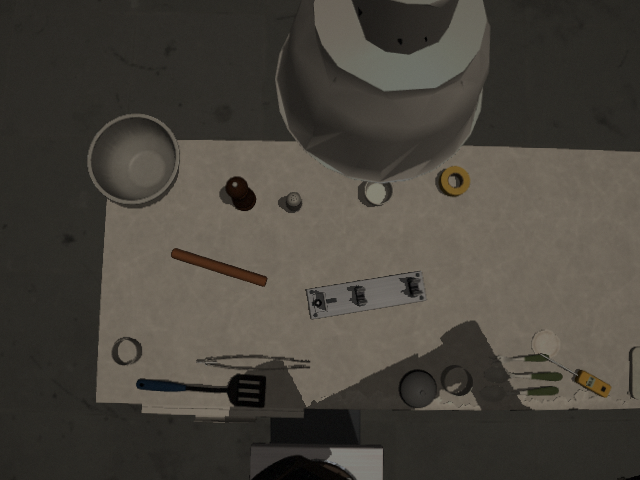

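View pics/side0.png

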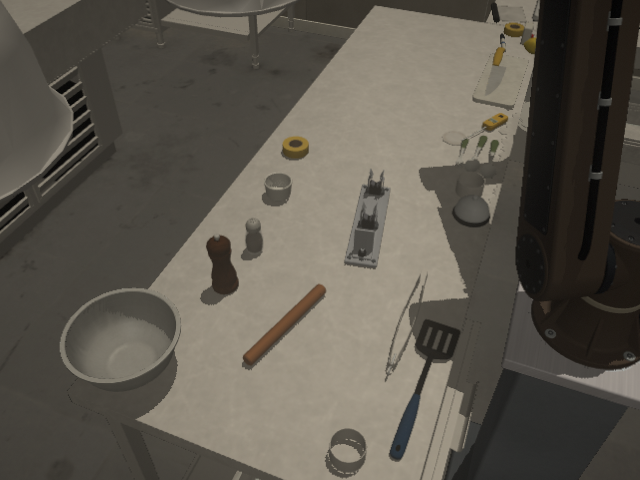

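The top view shows the pin at about (172,252)–(267,283). The rack's base runs (306,303)–(424,282), with clips near (358,296) and (411,287) and the plate at the left end, about (318,301). The side view agrees, with the plate at the near end, about (362,245). Next I'll measure the pin by colour and zoom in on the rack.

```bash
python3 - <<'E'
from h import *
t=cv2.imread("pics/top0.png");s=cv2.imread("pics/side0.png")
for n,im,roi in(("top",t,(160,240,280,295)),("side",s,(235,275,335,370))):
    x0,y0,x1,y1=roi;c=im[y0:y1,x0:x1].astype(int);m=((c[...,2]-c[...,0])>35).astype(np.uint8)
    k,l,st,ce=cv2.connectedComponentsWithStats(m);i=1+st[1:,4].argmax()
    ys,xs=np.where(l==i);rc=cv2.minAreaRect(np.c_[xs+x0,ys+y0].astype(np.float32))
    b=cv2.boxPoints(rc);print(n,st[i],rc)
    e=sorted([(np.linalg.norm(b[j]-b[(j+1)%4]),tuple((b[j]+b[(j+1)%4])/2)) for j in range(4)])[:2]
    P=[at(n,*q[1],.013) for q in e];d=P[1]-P[0]
    print(e,[p.round(4) for p in P],(sum(P)/2).round(4),np.linalg.norm(d),np.degrees(np.arctan2(d[1],d[0])))
a=cv2.resize(t[262:328,296:434],None,fx=5.5,fy=5.5,interpolation=cv2.INTER_CUBIC)
cv2.imwrite("pics/track.png",cv2.convertScaleAbs(a,alpha=1.6))
b=cv2.resize(s[160:275,335:400],None,fx=5,fy=5,interpolation=cv2.INTER_CUBIC)
cv2.imwrite("pics/srack.png",cv2.convertScaleAbs(b,alpha=1.6))
E
```

```text
top [ 12   9  94  37 788] ((218.3439483642578, 266.9212341308594), (97.98077392578125, 8.201887130737305), 17.68439292907715)
[(np.float32(8.201858), (np.float32(171.66864), np.float32(252.03925))), (np.float32(8.201858), (np.float32(265.01926), np.float32(281.80322)))] [array([0.6103, 0.3618, 0.013 ]), array([0.5424, 0.1315, 0.013 ])] [0.5764 0.2466 0.013 ] 0.24009596698352495 -106.44420632120394
side [   9    9   82   78 1099] ((284.7864685058594, 322.3214416503906), (10.557992935180664, 105.50308990478516), 46.245361328125)
[(np.float32(10.557974), (np.float32(246.68361), np.float32(358.80292))), (np.float32(10.557974), (np.float32(322.88934), np.float32(285.83997)))] [array([0.609 , 0.3557, 0.013 ]), array([0.5403, 0.1253, 0.013 ])] [0.5747 0.2405 0.013 ] 0.2404802119294844 -106.60347309734465
```

View pics/track.png

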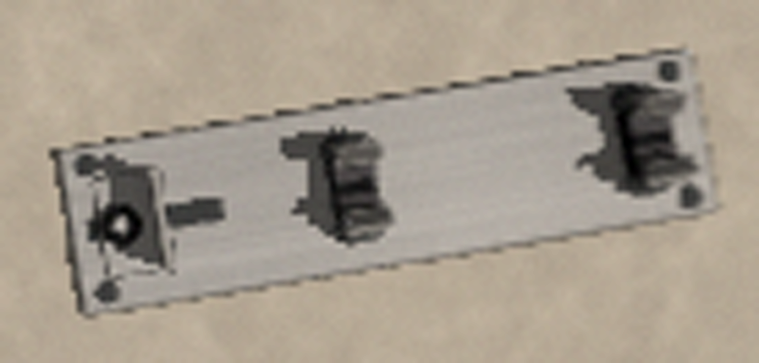

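View pics/srack.png

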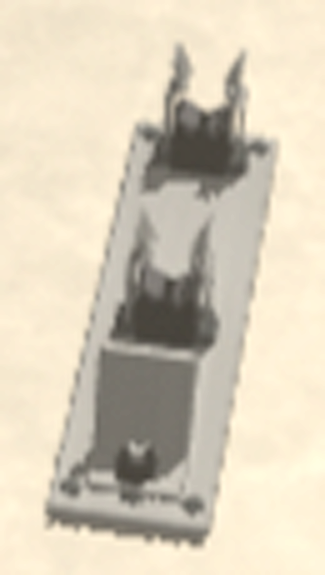

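The top crop shows the base's corners at about (52,150), (683,48), (716,212) and (85,315), with the plate's top edge around (160,165)–(172,270). The side crop shows top-face corners near (50,520), (210,528), (278,142) and (137,125). The plate's top edge runs (103,348)–(195,350).

```bash
python3 - <<'E'
from h import *
from scipy.optimize import least_squares
def rep(n,C,sc,ox,oy):
    # corners: rack local (-37? sign) at z=.01 ; order: (y=190,+x side far world x), (y=-95,far),( -95,near),(190,near)
    U=[(ox+(a+.5)/sc-.5,oy+(b+.5)/sc-.5) for a,b in C]
    W=np.array([at(n,*u,.01) for u in U])[:,:2]
    print(n,W.round(4).tolist(),"len",np.linalg.norm(W[0]-W[1]),np.linalg.norm(W[3]-W[2]),"wid",np.linalg.norm(W[0]-W[3]),np.linalg.norm(W[1]-W[2]))
    L=np.array([[.037,.19],[.037,-.095],[-.037,-.095],[-.037,.19]])
    T=lambda p:L@np.array([[np.cos(p[2]),-np.sin(p[2])],[np.sin(p[2]),np.cos(p[2])]]).T+p[:2]
    q=least_squares(lambda p:(T(p)-W).ravel(),[.5,-.1,0]);p=q.x
    print(p[:2].round(4),np.degrees(p[2]),np.abs(q.fun).max())
    return p
p=rep("top",[(52,150),(683,48),(716,212),(85,315)],5.5,296,262)
ps=rep("side",[(50,520),(137,125),(278,142),(210,528)],5,335,160)
for n,q,sc,ox,oy,E in(("top",p,5.5,296,262,[(160,165),(172,270)]),("side",ps,5,335,160,[(103,348),(195,350)])):
    for e in E:
        w=at(n,ox+(e[0]+.5)/sc-.5,oy+(e[1]+.5)/sc-.5,.076)[:2]-q[:2];c,s=np.cos(q[2]),np.sin(q[2])
        print(n,"plate top local",c*w[0]+s*w[1],-s*w[0]+c*w[1])
for nm in("pepper","salt","ram"):
    u={"pepper":(246,202),"salt":(294,206),"ram":(376,195)}[nm];print(nm,at("top",*u,0).round(3))
E
```

```text
top [[0.5272, 0.0346], [0.577, -0.2441], [0.5048, -0.2586], [0.4555, 0.0187]] len 0.2830268492368929 0.28167908034111755 wid 0.07349017928356728 0.07365198825741312
[ 0.5246 -0.1591] 10.229932005690351 0.002614249324354896
side [[0.5201, 0.0424], [0.5732, -0.2412], [0.5016, -0.2549], [0.452, 0.0205]] len 0.28860235822836 0.2797790796364327 wid 0.07151746734350198 0.07292821935870863
[ 0.5205 -0.155 ] 10.654183464800534 0.004447487539198269
top plate top local 0.022079094694140555 0.14583693854993368
top plate top local -0.021457923473584477 0.14792522573392167
side plate top local 0.022040314207378595 0.14822043063469573
side plate top local -0.01813242289797585 0.14158263485758618
pepper [0.74  0.186 0.   ]
salt [0.732 0.066 0.   ]
ram [ 0.764 -0.137  0.   ]
```

Emit:
jog_arm --deltas '[[[1,2.9,5,0.4,0.15],[1,2.9,5,0.4,0.15],[1,2.9,5,0.4,0.15],[1,2.9,5,0.4,0.15],[1,2.9,5,0.4,0.15],[1,2.9,5,0.4,0.15],[1,2.9,5,0.4,0.15],[1,2.9,5,0.4,0.15]]]'

```text
time_s: 1.1
tcp_pos: [0.3901, -0.2545, 0.2777]
eef_rot: [-180.0, 0.0, -97.5]
contact_force: [1.5, -0.6, 0.5]
gripper_width: 0.0879
gripper_force: 0.0
```

Emit:
jog_arm --deltas '[[[1,2.9,5,0,0.15],[1,2.9,5,0,0.15],[1,0,0,0,0],[1,0,0,0,0]]]'

```text
time_s: 1.6
tcp_pos: [0.4474, -0.1561, 0.2772]
eef_rot: [180.0, 0.0, -80.5]
contact_force: [-0.4, -0.1, -0.3]
gripper_width: 0.0877
gripper_force: 0.0
```

```bash
python3 - <<'E'
from h import *
import json
s=r.get_state();c=r.camera_info("wrist")
cv2.imwrite("pics/w1.png",r.capture("wrist"))
np.save("w1.npy",c,allow_pickle=True)
print(s["tcp_pos"],s["eef_rot"],s["joints"],ray("wrist",320,240,c))
t=np.array([-.179,.984])
for y in(-.095,.19): print(px("wrist",[.523-.18*y,-.157+.984*y,.01],c))
E
```

```text
[ 0.44741028 -0.15605882  0.27723561] [ 1.79950789e+02  1.05548843e-02 -8.05316220e+01] [ 4.64258020e+00  4.52417966e-03 -2.07260311e+01 -6.81680383e-03
 -6.93193689e+01  4.82821250e+00] (array([ 0.45956034, -0.22172458,  0.41511851]), array([-0.04655477,  0.26459122, -0.96345771]))
[238.8260221   80.17932151]
[255.24423371 354.14783887]
```

View pics/w1.png

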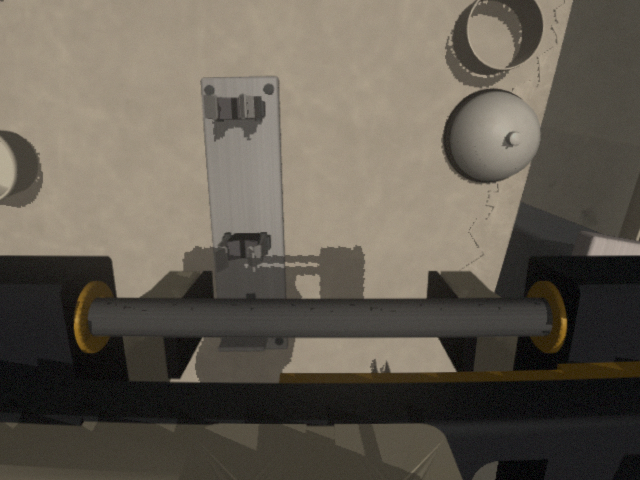

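The wrist view shows the rack from corners (202,77) and (278,77) down to about (215,350) and (288,348), with clips at (235,107) and (245,245). The plate is hidden behind the gripper bar. Next I'll fit the long edges of the base.

```bash
python3 - <<'E'
from h import *
c=np.load("w1.npy",allow_pickle=True).item()
im=cv2.GaussianBlur(cv2.cvtColor(cv2.imread("pics/w1.png"),cv2.COLOR_BGR2LAB),(3,3),0).astype(float)
b=im[...,2]
L=[];R=[]
for v in list(range(135,225,3)):
    g=np.abs(np.diff(b[v])); 
    for lst,x0 in((L,202+ (v-77)*.045),(R,278+(v-77)*.035)):
        lo=int(x0)-9; w=g[lo:lo+18]; w=np.where(w>.5*w.max(),w,0); lst.append((lo+.5+(w*np.arange(18)).sum()/w.sum(),v))
A=np.array([at("wrist",*q,.01,c)[:2] for q in L]);B=np.array([at("wrist",*q,.01,c)[:2] for q in R])
fs=[np.polyfit(P[:,1],P[:,0],1) for P in(A,B)]
for P,f in zip((A,B),fs): print(f,np.degrees(np.arctan(-f[0])),np.std(P[:,0]-np.polyval(f,P[:,1])))
m=(fs[0]+fs[1])/2;print("width",abs(np.polyval(fs[0]-fs[1],-.2))*np.cos(np.arctan(m[0])),"x at y=-.157",np.polyval(m,-.157))
# far end edge
g=b[:,225:265].mean(1);print(np.diff(g)[68:90].round(1))
E1=[]
for u in(225,240,255):
    d=np.abs(np.diff(b[66:90,u-4:u+5].mean(1)));v=66.5+(np.where(d>.5*d.max(),d,0)*np.arange(len(d))).sum()/np.where(d>.5*d.max(),d,0).sum();E1.append(at("wrist",u,v,.01,c))
th=np.arctan(-m[0]);ax=np.array([-np.sin(th),np.cos(th)])
for e in E1: print(v,e.round(4),"origin y-proj",e[:2]@ax+.095)
s=np.mean([e[:2]@ax for e in E1])+.095
# origin on line with projection s
y=(s-m[1]*ax[0])/(m[0]*ax[0]+ax[1]);print("origin",np.polyval(m,y),y,np.degrees(th))
o=np.array([np.polyval(m,y),y])
for yy in(-.095,.19):
  for xx in(.037,-.037):
    p=o+yy*ax+xx*np.array([ax[1],-ax[0]]);print(px("wrist",[*p,.01],c).round(1),px("top",[*p,.01]).round(1),px("side",[*p,.01]).round(1))
E
```

```text
[-0.18071286  0.53201287] 10.243530972935604 0.00026789584342374115
[-0.17843566  0.45750022] 10.117132717796926 0.0002397114201410604
width 0.07378781889010028 x at y=-.157 0.5229497049731918
[-0.2  0.1  0.   0.  -0.   0.  -0.8 -1.8 -2.5 -1.2 -0.1  0.2 -0.  -0.
 -0.   0.   0.  -0.2  0.1 -0.1 -0.  -0. ]
76.0 [ 0.5533 -0.2517  0.01  ] origin y-proj -0.2505649725204008
76.0 [ 0.5394 -0.254   0.01  ] origin y-proj -0.25031056492381953
76.0 [ 0.5257 -0.2566  0.01  ] origin y-proj -0.25042312071648465
origin 0.523563866699981 -0.160420098898712 10.180344363610617
[199.6  77.3] [421.1 270.5] [361.4 182.9]
[278.7  75.5] [426.5 300.5] [389.9 186.5]
[221.1 351.5] [305.6 289.2] [343.3 260.1]
[288.2 351.1] [310.5 319.7] [376.  264.9]
```

Emit:
jog_arm --deltas '[[[1,1.8,5.7,-0.5,-0.065],[1,1.8,5.7,-0.5,-0.065],[1,1.8,5.7,-1,-0.065],[1,1.8,5.7,-1,-0.065],[1,1.8,5.7,-1.5,-0.065],[1,1.8,5.7,-2,-0.065],[1,1.8,5.7,-2,-0.065],[1,0,0,0,0]]]'

```text
time_s: 2.65
tcp_pos: [0.5737, 0.2429, 0.1898]
eef_rot: [179.9, -0.2, -106.7]
contact_force: [-0.3, -1.4, -0.1]
gripper_width: 0.0877
gripper_force: 0.0
```

Emit:
jog_arm --deltas '[[[1,0.2,0.1,-3.5,0],[1,0,0,-4,0],[1,0,0,-4,0],[1,0,0,-3,0],[1,0,0,-1.2,0],[1,0,0,-0.8,0],[1,0,0,0,0],[1,0,0,0,0]]]'

```text
time_s: 3.65
tcp_pos: [0.576, 0.2431, 0.029]
eef_rot: [-179.9, 0.1, -106.6]
contact_force: [0.1, 0.4, 0.3]
gripper_width: 0.0879
gripper_force: 0.0
```

Emit:
jog_arm --deltas '[[[-1,0,0,0,0],[-1,0,0,0,0],[-1,0,0,0,0],[-1,0,0,0,0],[-1,0,0,0,0],[-1,0,0,0,0],[-1,0,0,0,0],[-1,0,0,0,0]]]' --force 40

```text
time_s: 4.65
tcp_pos: [0.5753, 0.2427, 0.0278]
eef_rot: [180.0, -0.0, -106.6]
contact_force: [0.0, 0.4, -0.7]
gripper_width: 0.0248
gripper_force: 40.0
```

The grip is close to the fingertips, so I'll regrasp 5 mm lower.

Emit:
jog_arm --deltas '[[[-0.1,0,0,0,0],[-0.1,0,0,0,0],[-0.1,0,0,-0.5,0],[-0.1,0,0,0,0],[-1,0,0,0,0],[-1,0,0,0,0],[-1,0,0,0,0],[-1,0,0,0,0]]]' --force 45

```text
time_s: 5.65
tcp_pos: [0.5754, 0.2428, 0.0229]
eef_rot: [-180.0, 0.0, -106.6]
contact_force: [0.3, 0.6, -1.2]
gripper_width: 0.0247
gripper_force: 45.0
```

Emit:
jog_arm --deltas '[[[-1,0,0,2,0],[-1,0,0,4,0],[-1,0,0,5,0],[-1,0,0,4,0],[-1,-0.3,-2.5,0,0.05],[-1,-0.7,-5,0,0.07],[-1,-0.7,-5.6,0,0.07],[-1,-0.7,-5.6,0,0.07]]]'

```text
time_s: 6.65
tcp_pos: [0.5508, 0.0543, 0.173]
eef_rot: [-180.0, 0.0, -91.6]
contact_force: [-0.3, 0.3, -1.4]
gripper_width: 0.0248
gripper_force: 45.0
```

Emit:
jog_arm --deltas '[[[-1,-0.8,-5.6,0,0.07],[-1,-0.8,-5.6,0,0.07],[-1,-0.8,-5.6,0,0.05],[-1,-0.4,-4,0,0.02],[-1,0,-0.6,0,0],[-1,0,0,0,0],[-1,0,0,0,0]]]'

```text
time_s: 7.52
tcp_pos: [0.5235, -0.1574, 0.1729]
eef_rot: [-180.0, 0.0, -79.6]
contact_force: [0.3, -0.6, -0.2]
gripper_width: 0.0248
gripper_force: 45.0
```

```bash
python3 - <<'E'
from h import *
s=r.get_state();print(s["tcp_pos"],s["eef_rot"],s["contact_force"],s["gripper_width"])
t=r.capture("top");d=r.capture("side");c=r.camera_info("wrist");w=r.capture("wrist");np.save("w2.npy",c,allow_pickle=True)
cv2.imwrite("pics/w2.png",w);cv2.imwrite("pics/t2.png",t);cv2.imwrite("pics/s2.png",d)
a=np.hstack([cv2.resize(t[230:340,280:450],(450,291)),cv2.resize(d[100:310,280:450],(340,420))[:291]]) if 0 else None
A=cv2.resize(t[240:340,290:440],(400,267),interpolation=cv2.INTER_CUBIC);B=cv2.resize(d[120:280,320:420],(400,640),interpolation=cv2.INTER_CUBIC)[:600]
C=cv2.resize(w,(400,300));A=np.vstack([A,C]);A=np.vstack([A,np.zeros((600-len(A),400,3),np.uint8)])
cv2.imwrite("pics/m2.png",cv2.convertScaleAbs(np.hstack([A,B]),alpha=1.6))
E
```

```text
[ 0.52351527 -0.15744579  0.17289077] [-1.79996851e+02  7.03428925e-03 -7.96445654e+01] [ 0.25145025 -0.56204834 -0.20300694] 0.024820446847362395
```

View pics/m2.png

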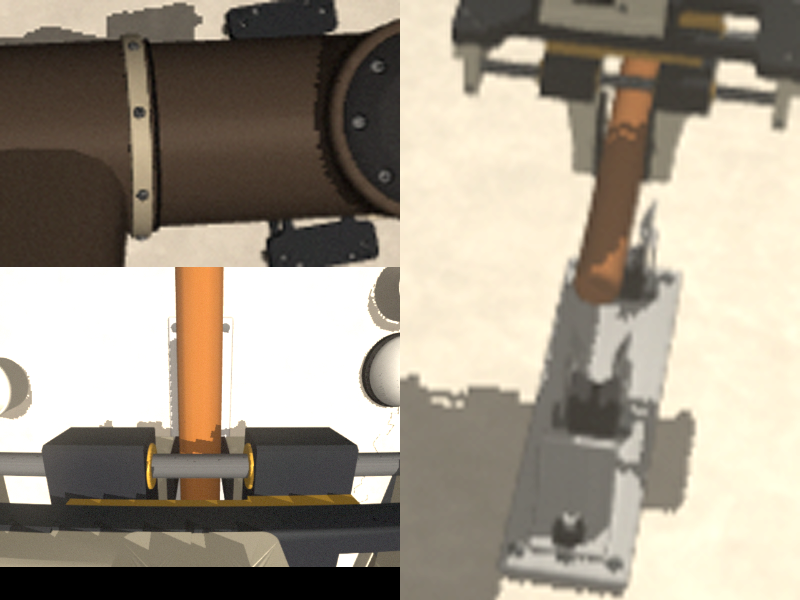

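The pin is held level, in line with the rack. Its +y end disc shows in the side view at about (369,191) full-frame. Next I'll check its position along its length.

```bash
python3 - <<'E'
from h import *
im=cv2.imread("pics/s2.png").astype(int);m=((im[...,2]-im[...,0])>20).astype(np.uint8);m[:140]=0;m[200:]=0;m[:,:350]=0;m[:,400:]=0
for v in range(150,197,5)or[]:
    x=np.where(m[v])[0];print(v,x.min() if len(x) else None,x.max() if len(x) else None,end="; ")
ys,xs=np.where(m);print("maxrow",ys.max())
T=np.array([.5235,-.1574,.163]);th=np.radians(10.35);ax=np.array([-np.sin(th),np.cos(th),0]);pe=np.array([np.cos(th),np.sin(th),0])
for e in(.11,.115,.12,.125):
    E=T+e*ax;ring=np.array([px("side",E+.013*(np.cos(a)*pe+np.sin(a)*np.array([0,0,1]))) for a in np.linspace(0,6.28,40)])
    print(e,px("side",E).round(1),"ring max row",ring[:,1].max().round(1),"cols",ring[:,0].min().round(1),ring[:,0].max().round(1))
for e in(.04,.08): print(px("side",T+e*ax+.013*pe),px("side",T+e*ax-.013*pe))
# wrist lateral: pin edges in wrist
c=np.load("w2.npy",allow_pickle=True).item();w=cv2.imread("pics/w2.png").astype(int);q=(w[...,2]-w[...,0])>45
for v in(20,100,200):
    x=np.where(q[v])[0];print("wrist",v,x.min(),x.max())
for e in(-.05,-.1): print([px("wrist",T+e*ax+k*.013*pe,c).round(1).tolist() for k in(1,-1)])
E
```

```text
150 350 399; 155 350 399; 160 350 399; 165 350 399; 170 350 399; 175 350 399; 180 350 399; 185 350 399; 190 350 399; 195 350 399; maxrow 199
0.11 [368.6 188.2] ring max row 192.9 cols 362.6 374.6
0.115 [368.3 189.6] ring max row 194.3 cols 362.3 374.3
0.12 [368. 191.] ring max row 195.8 cols 362.0 374.0
0.125 [367.7 192.5] ring max row 197.2 cols 361.7 373.7
[366.96841793 168.23030593] [378.4866036  169.62914705]
[364.54017449 179.01553845] [376.30184454 180.47652041]
wrist 20 283 356
wrist 100 284 355
wrist 200 286 354
[[286.2, 173.7], [359.1, 173.7]]
[[283.7, 23.1], [362.2, 23.2]]
```

```bash
python3 - <<'E'
from h import *
c=np.load("w2.npy",allow_pickle=True).item();w=cv2.imread("pics/w2.png")
g=cv2.GaussianBlur(cv2.cvtColor(w,cv2.COLOR_BGR2LAB),(3,3),0).astype(float)
print(w[150:152].mean(0)[225:400:5].round(0).astype(int).tolist())
q=np.abs(np.gradient(g[...,1],axis=1))+np.abs(np.gradient(g[...,2],axis=1))
for v in range(100,250,15):
    row=q[v-2:v+3].mean(0);f=lambda a,b:a+row[a:b].argmax()
    l,pl,pr,rr=f(250,278),f(278,300),f(345,365),f(365,395)
    print(v,l,pl,pr,rr,"pin",(pl+pr)/2,"rack",(l+rr)/2, [round(float(at("wrist",u,v,.01,c)[0]),4) for u in(l,rr)],row[[l,rr]].round(1))
o,d=ray("wrist",320,240,c);print(o,d,c["cx"])
E
```

```text
[[160, 184, 201], [162, 186, 200], [160, 183, 198], [162, 184, 200], [164, 189, 203], [162, 185, 200], [162, 184, 200], [160, 184, 198], [161, 184, 200], [108, 120, 128], [92, 98, 105], [90, 96, 102], [40, 61, 88], [38, 68, 105], [44, 80, 126], [48, 88, 138], [46, 90, 144], [49, 94, 150], [49, 94, 154], [49, 96, 154], [54, 97, 156], [52, 97, 154], [49, 92, 150], [46, 88, 142], [46, 86, 136], [45, 77, 120], [82, 100, 126], [168, 179, 186], [171, 181, 189], [137, 146, 154], [165, 188, 202], [165, 188, 204], [168, 192, 208], [167, 192, 206], [168, 190, 204]]
100 268 282 356 372 pin 319.0 rack 320.0 [0.5751, 0.5037] [3.3 2.9]
115 269 283 356 372 pin 319.5 rack 320.5 [0.5728, 0.5016] [3.  2.9]
130 269 283 355 372 pin 319.0 rack 320.5 [0.5712, 0.4994] [3.1 3.1]
145 269 283 355 371 pin 319.0 rack 320.0 [0.5696, 0.4979] [3.4 2.5]
160 270 284 355 371 pin 319.5 rack 320.5 [0.5673, 0.4957] [2.9 2.8]
175 270 284 354 371 pin 319.0 rack 320.5 [0.5656, 0.4935] [3.2 3. ]
190 270 284 354 370 pin 319.0 rack 320.0 [0.5639, 0.4919] [3.1 3.1]
205 271 285 354 370 pin 319.5 rack 320.5 [0.5615, 0.4896] [3.4 2.7]
220 271 285 354 369 pin 319.5 rack 320.0 [0.5598, 0.4879] [3.4 3.2]
235 272 286 353 369 pin 319.5 rack 320.5 [0.5573, 0.4855] [2.8 3. ]
[ 0.53664262 -0.22279654  0.31080084] [-0.04990587  0.2638921  -0.9634817 ] 319.7525727434014
```

```bash
python3 - <<'E'
import cv2
w=cv2.imread("pics/w2.png")[60:300,220:420]
cv2.imwrite("pics/w2c.png",cv2.resize(w,None,fx=2.5,fy=2.5,interpolation=cv2.INTER_CUBIC))
E
```

```text
(no output)
```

View pics/w2c.png

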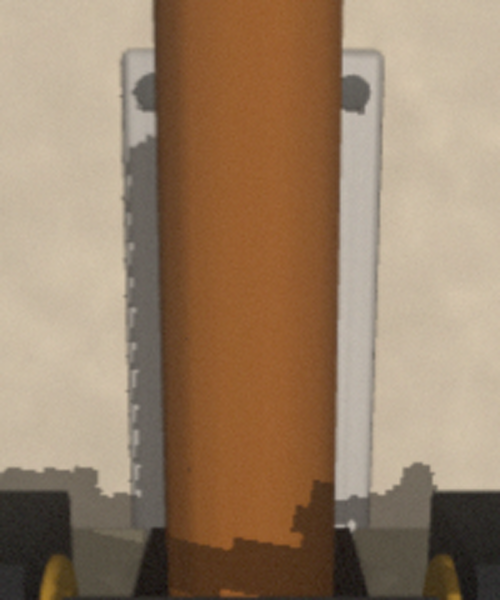

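The pin and rack are coplanar to within about 1 mm; the rack sits about 0.7 mm further toward −x. I'll shift by that and descend to just above the fingers.

Emit:
jog_arm --deltas '[[[-1,-0.1,0,-1.5,0],[-1,0,0,-2,0],[-1,0,0,-2,0],[-1,0,0,-1.5,0],[-1,0,0,-0.6,0],[-1,0,0,-0.3,0],[-1,0,0,0,0],[-1,0,0,0,0]]]' --force 55

```text
time_s: 8.68
tcp_pos: [0.5227, -0.1583, 0.0945]
eef_rot: [-179.9, -0.0, -79.7]
contact_force: [-0.3, -0.2, -0.6]
gripper_width: 0.0247
gripper_force: 55.0
```

Emit:
jog_arm --deltas '[[[-1,0,0,-0.3,0],[-1,0,0,-0.2,0],[-1,0,0,-0.2,0],[-1,0,0,-0.2,0],[-1,0,0,0,0]]]'

```text
time_s: 9.3
tcp_pos: [0.523, -0.1582, 0.085]
eef_rot: [-179.9, -0.0, -79.7]
contact_force: [2.3, -0.3, 0.8]
gripper_width: 0.0249
gripper_force: 55.0
```

Emit:
jog_arm --deltas '[[[-1,0.03,0,-0.1,0],[-1,0,0,-0.1,0],[-1,0,0,-0.1,0],[-1,0,0,-0.1,0],[-1,0,0,0,0]]]'

```text
time_s: 9.93
tcp_pos: [0.5234, -0.1584, 0.0819]
eef_rot: [-179.9, -0.0, -79.6]
contact_force: [0.8, -0.8, 9.7]
gripper_width: 0.0248
gripper_force: 55.0
```

Emit:
jog_arm --deltas '[[[-1,0,0,-0.15,0],[-1,0,0,-0.15,0],[-1,0,0,0,0]]]'

```text
time_s: 10.3
tcp_pos: [0.5241, -0.1586, 0.0799]
eef_rot: [-179.8, -0.1, -79.6]
contact_force: [-1.8, 0.9, 16.2]
gripper_width: 0.0248
gripper_force: 55.0
```

Emit:
jog_arm --deltas '[[[-1,0,0,-0.15,0],[-1,0,0,-0.15,0],[-1,0,0,0,0]]]'

```text
time_s: 10.68
tcp_pos: [0.5242, -0.1587, 0.077]
eef_rot: [-179.8, -0.1, -79.6]
contact_force: [-1.0, -0.5, 16.5]
gripper_width: 0.0248
gripper_force: 55.0
```

Emit:
jog_arm --deltas '[[[-1,0,0,-0.15,0],[-1,0,0,-0.15,0],[-1,0,0,0,0]]]'

```text
time_s: 11.05
tcp_pos: [0.5236, -0.1587, 0.0731]
eef_rot: [-179.9, -0.1, -79.6]
contact_force: [0.5, -0.6, 9.5]
gripper_width: 0.0246
gripper_force: 55.0
```

Emit:
jog_arm --deltas '[[[-1,0,0,-0.15,0],[-1,0,0,-0.15,0],[-1,0,0,0,0]]]'

```text
time_s: 11.42
tcp_pos: [0.5231, -0.1585, 0.0694]
eef_rot: [-179.9, -0.0, -79.7]
contact_force: [2.4, -0.9, 5.3]
gripper_width: 0.0247
gripper_force: 55.0
```

Emit:
jog_arm --deltas '[[[-1,0.05,0,-0.15,0],[-1,0,0,-0.15,0],[-1,0,0,0,0]]]'

```text
time_s: 11.8
tcp_pos: [0.5228, -0.1583, 0.0654]
eef_rot: [180.0, 0.0, -79.7]
contact_force: [1.8, -1.7, -1.3]
gripper_width: 0.025
gripper_force: 55.0
```

Emit:
jog_arm --deltas '[[[-1,0,0,-0.15,0],[-1,0,0,-0.15,0],[-1,0,0,0,0]]]'

```text
time_s: 12.18
tcp_pos: [0.5229, -0.1582, 0.0624]
eef_rot: [180.0, 0.0, -79.7]
contact_force: [2.1, 0.0, -4.1]
gripper_width: 0.0246
gripper_force: 55.0
```

Emit:
jog_arm --deltas '[[[-1,0,0,-0.1,0],[-1,0,0,-0.1,0],[-1,0,0,0,0]]]'

```text
time_s: 12.55
tcp_pos: [0.5234, -0.1582, 0.0619]
eef_rot: [-180.0, -0.0, -79.7]
contact_force: [-1.0, 2.4, 8.7]
gripper_width: 0.025
gripper_force: 55.0
```

Emit:
jog_arm --deltas '[[[-1,0,0,-0.1,0],[-1,0,0,0,0]]]'

```text
time_s: 12.8
tcp_pos: [0.5235, -0.1582, 0.0617]
eef_rot: [-179.9, -0.0, -79.7]
contact_force: [-3.5, 4.7, 17.7]
gripper_width: 0.0248
gripper_force: 55.0
```

It's seated: a firm second rise with no further travel. I'll relax the push, then slide along the rack's +y direction (−0.177, 0.984).

Emit:
jog_arm --deltas '[[[-1,0,0,0.15,0],[-1,-0.04,0.2,0,0],[-1,-0.04,0.2,0,0],[-1,-0.04,0.2,0,0],[-1,-0.03,0.2,0,0],[-1,-0.03,0.2,0,0],[-1,-0.03,0.2,0,0],[-1,0,0,0,0]]]'

```text
time_s: 13.8
tcp_pos: [0.5216, -0.1474, 0.0618]
eef_rot: [-180.0, -0.1, -79.7]
contact_force: [2.0, -7.9, 2.3]
gripper_width: 0.0249
gripper_force: 55.0
```

Emit:
jog_arm --deltas '[[[-1,-0.03,0.15,0,0],[-1,-0.03,0.15,0,0],[-1,-0.03,0.15,0,0],[-1,-0.02,0.15,0,0],[-1,0,0,0,0]]]'

```text
time_s: 14.42
tcp_pos: [0.5205, -0.1414, 0.0618]
eef_rot: [-180.0, -0.1, -79.7]
contact_force: [2.6, -7.9, 0.9]
gripper_width: 0.0248
gripper_force: 55.0
```

Emit:
jog_arm --deltas '[[[-1,-0.02,0.1,0,0],[-1,-0.02,0.1,0,0],[-1,-0.02,0.1,0,0],[-1,0,0,0,0]]]'

```text
time_s: 14.92
tcp_pos: [0.52, -0.1385, 0.0618]
eef_rot: [-180.0, -0.1, -79.7]
contact_force: [2.3, -8.7, 2.4]
gripper_width: 0.0248
gripper_force: 55.0
```

Moved 20 mm so far, with a sliding force of about 8 N.

Emit:
jog_arm --deltas '[[[-1,-0.02,0.1,0,0],[-1,-0.02,0.1,0,0],[-1,0,0,0,0]]]'

```text
time_s: 15.3
tcp_pos: [0.5196, -0.1365, 0.0618]
eef_rot: [-180.0, -0.1, -79.7]
contact_force: [2.6, -7.8, 1.5]
gripper_width: 0.0242
gripper_force: 55.0
```

Emit:
jog_arm --deltas '[[[-1,-0.02,0.1,0,0],[-1,-0.02,0.1,0,0],[-1,0,0,0,0]]]'

```text
time_s: 15.68
tcp_pos: [0.5194, -0.1352, 0.0618]
eef_rot: [-180.0, -0.1, -79.7]
contact_force: [4.9, -13.4, -0.5]
gripper_width: 0.0246
gripper_force: 55.0
```

Emit:
jog_arm --deltas '[[[-1,-0.01,0.07,0,0],[-1,0,0,0,0],[-1,0,0,0,0]]]'

```text
time_s: 16.05
tcp_pos: [0.5194, -0.1351, 0.0619]
eef_rot: [-180.0, -0.2, -79.7]
contact_force: [4.9, -19.6, -2.0]
gripper_width: 0.025
gripper_force: 55.0
```

It's firmly against the plate, with no travel and the force rising. I'll unload most of the push, then release.

Emit:
jog_arm --deltas '[[[-1,0.02,-0.1,0,0],[-1,0.01,-0.05,0,0],[-1,0,0,0,0]]]'

```text
time_s: 16.42
tcp_pos: [0.5194, -0.1353, 0.0618]
eef_rot: [-180.0, -0.1, -79.7]
contact_force: [2.9, -8.6, 1.1]
gripper_width: 0.0248
gripper_force: 55.0
```

Emit:
jog_arm --deltas '[[[-1,0.01,-0.06,0,0],[-1,0,0,0,0],[0.2,0,0,0,0],[0.2,0,0,0,0],[0.2,0,0,0,0],[0.2,0,0,0,0],[0.2,0,0,0,0],[0.2,0,0,0,0]]]'

```text
time_s: 17.42
tcp_pos: [0.5188, -0.1346, 0.0614]
eef_rot: [180.0, 0.0, -79.7]
contact_force: [-0.2, 1.1, -0.3]
gripper_width: 0.0525
gripper_force: 0.0
```

Emit:
jog_arm --deltas '[[[0.2,0,0,1,0],[0.2,0,0,3,0],[0.2,0,0,5,0],[0.2,0,0,5,0],[0.2,0,0,4,0],[0.2,0,-3,2,0],[0.2,-1,-5,0,0],[0.2,-1,-5,0,0]]]'

```text
time_s: 18.42
tcp_pos: [0.4986, -0.2657, 0.2628]
eef_rot: [-179.9, -0.0, -79.6]
contact_force: [0.3, 0.5, -0.6]
gripper_width: 0.0528
gripper_force: 0.0
```

Emit:
jog_arm --deltas '[[[0.2,-1.5,-5.5,0,0],[0.2,-2,-5.5,0,0],[0.2,-2,-5.5,0,0],[0.2,-2,-5,0,0],[0.2,0,0,0,0],[0.2,0,0,0,0]]]'

```text
time_s: 19.18
tcp_pos: [0.4235, -0.4797, 0.2617]
eef_rot: [-180.0, 0.0, -79.7]
contact_force: [-0.2, -0.3, 0.2]
gripper_width: 0.0523
gripper_force: 0.0
```

```bash
python3 - <<'E'
from h import *
s=r.get_state();print(s["time_s"],s["tcp_pos"])
t=r.capture("top");d=r.capture("side");cv2.imwrite("pics/t3.png",t);cv2.imwrite("pics/s3.png",d)
A=cv2.resize(t[240:340,290:440],(400,267),interpolation=cv2.INTER_CUBIC);A=np.vstack([A,cv2.resize(t,(400,300)),np.zeros((33,400,3),np.uint8)])
B=cv2.resize(d[150:300,320:420],(400,600),interpolation=cv2.INTER_CUBIC)
cv2.imwrite("pics/m3.png",cv2.convertScaleAbs(np.hstack([A,B]),alpha=1.5))
E
```

```text
19.175 [ 0.42347908 -0.4796854   0.26168679]
```

View pics/m3.png

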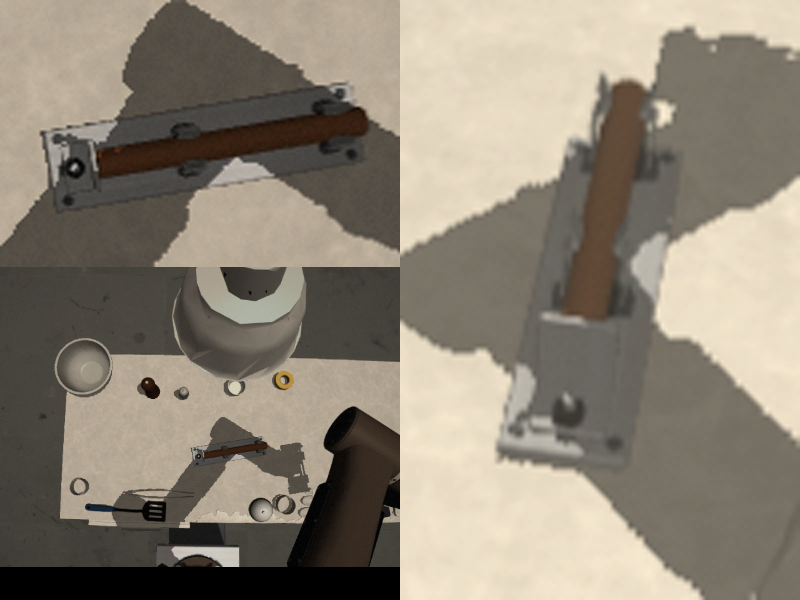

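The pin lies in both clips with its end against the plate: top crop (100,160), side crop (585,318). The shaker, ramekin and mill stand where they were, and the arm is clear. I'm handing in.

```bash
python3 -c "
from plant import r
print(r.close_job())"
```

```text
the job is handed in; nothing more can be done
None
```

The rolling pin is snapped into both clips, slid up against the end plate and released; the job was handed in at about 19 s, with forces on the tool reading no more than about 20 N and the shaker, ramekin and mill left where they stood.

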